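# Clip the cereal scoop to its snap hook

### The job

Take the cereal scoop by its black handle and push the ring at its end down through the sprung gate of the snap hook, so that the gate snaps shut behind it. Then pull up gently but noticeably against the closed gate for a moment, to feel that it is caught, and leave the scoop standing on the counter, let go, with its ring in the closed hook. Keep the scoop level all the while, treat the small hook lightly (under 15 N), and leave the other things on the counter where they are.

Things in the scene. Friction and masses are not known exactly. Their poses are not given: they have to be found in the camera images.
- post: Steel stand fixed to the counter, carrying a snap hook. Origin: on the counter under the hook's throat. z up; +x across the throat, away from the robot. Hook: U of 8 mm round steel in the x-z plane, open upward; nose (free prong) at x = -13 mm, back leg at +16, throat free from -9 to +12. Stem at x = +22, y = +45, 106 mm tall; foot plate x +2 to +58, y -20 to +70, 8 thick. Loads over 15 N harm it.
- throat (a point): Point in the throat at the gate's MEAN height, 70 mm above post's origin, x = y = 0; axes as post. The hook's head is clamped on the stem up to 6 mm higher or lower than this, differently each time, which is NOT measured: gate and seat must be found by feel. The nose's tip ends 12 mm above the gate's middle line.
- seat (a point): MEAN place of the ring bar's centre when it sits on the bottom of the U, 26 mm under the throat point (true one up to 6 mm up or down with the head, unmeasured); firm. With a low head the pan may touch the counter first. Pulled up against the shut gate the bar's centre stops 6.5 mm under the gate's middle line, also firm. Both give only 1 to 2 mm at 10 N.
- gate (a joint): The gate: level 6 mm thick bar closing the throat's top, hinged on the back leg at post x = +16, tip 4 mm short of the nose. 0 rad shut; grows to 1.35 as the tip swings down into the hook (it gives only that way); a spring shuts it. A 7 mm bar pressed down on it near x = -2 mm needs about 3 to 7 N and slips past its tip 14 to 19 mm below gate level; the gate then springs back up.
- scoop_grip (a point): Middle of the cereal scoop's grip, 40 mm above the counter as the scoop stands level. z up, +x along the handle to the ring. Black handle 16 mm wide (y), 26 high (z), from x = -63 to +15 mm. Steel pan 85 x 66, 46 high, open on top, stands flat on the counter, centre at x = -104. Scoop 0.13 to 0.21 kg. Loads at the ring turn a loosely held handle in the fingers: grip firmly (40 N or more).
- scoop_ring (a point): Centre of the 7 mm round steel bar of the scoop's ring at the ring's outermost point, 52 mm from the grip point along +x, same height; axes as the grip. Ring level, hole 29 mm wide, its centre 18 mm back towards the handle. When clipped this point is in the hook's throat under the gate, with the nose standing up through the hole.
- bowl_a: bystander: white cereal bowl, 130 mm wide, 50 mm high, origin under its centre
- tumbler: bystander: drinking glass, 66 mm wide, 100 mm high, origin under its centre
- jam_jar: bystander: amber jar, 64 mm wide, 75 mm high, origin under its centre
- mug: bystander: white mug, 80 mm wide, 90 mm high, origin under its centre
- spoon: bystander: steel serving spoon lying flat, 200 mm long
- packet_tray: bystander: wooden two-part tray, 130 x 100 x 45 mm, origin under its centre
- honey: bystander: amber bottle, 56 mm wide, 120 mm high, origin under its centre
Things that resemble listed ones, but are neither listed nor needed, are in the scene too. What is shaped like the part that bears scoop_grip but purple is not meant. Leave any blue look-alike of the post alone.

How it is judged (in metres and radians):
On the way, in this order (a step that is already met when the one before it is completed fails the run):
1. the ring presses the gate open (value of joint gate above 0.4 rad and z of scoop_ring in the frame of post below 0.078 m and contact force between post and scoop above 0.5 N and x of scoop_ring in the frame of post between -0.012 and 0.014 m and y of scoop_ring in the frame of post between -0.014 and 0.014 m), for 0.02 s.
2. the ring has passed and the gate has snapped shut above it (value of joint gate below 0.12 rad and z of scoop_ring in the frame of post below 0.065 m and x of scoop_ring in the frame of post between -0.012 and 0.014 m and y of scoop_ring in the frame of post between -0.014 and 0.014 m), for 0.1 s.
3. the ring is pulled up against the closed gate with more than 3 N for 0.25 s (value of joint gate below 0.12 rad and contact force between post and scoop above 3 N and z of scoop_ring in the frame of post between 0.053 and 0.072 m and x of scoop_ring in the frame of post between -0.012 and 0.014 m and y of scoop_ring in the frame of post between -0.014 and 0.014 m), for 0.25 s.
At the end, for the whole second after the job is handed in: the gate is shut (under 0.12 rad), the ring's outermost point lies in the throat below the gate (x -12 to +14 mm, y within 14 mm in the stand's frame, under 56 mm high) and the scoop stands on the counter at rest, level within 0.17 rad, its grip point under 56 mm high (value of joint gate below 0.12 rad and z of scoop_ring in the frame of post below 0.056 m and x of scoop_ring in the frame of post between -0.012 and 0.014 m and y of scoop_ring in the frame of post between -0.014 and 0.014 m and angle between scoop_grip's own z axis and vertical below 0.17 rad and height (world z) of scoop_grip below 0.056 m and angular speed of scoop below 0.1 rad/s); the robot touches nothing.
It fails at once if the hook stand is pressed or pulled with more than 15 N (contact force between post and anything else above 15 N).
It fails at once if a bystander is moved by more than 25 mm (distance of any of bowl_a, tumbler, jam_jar, mug, spoon, packet_tray, honey from where it was at the start of the episode above 0.025 m).
It fails at once if the scoop is tilted by more than 10 degrees (angle between scoop_grip's own z axis and vertical above 0.17 rad).
It also fails if it takes over 54 s, if anything falls off the work surface, if the arm or the gripper's body presses on something with over 40 N, if the wrist force passes 120 N, or if a joint passes its speed limit or range.

### The arm

A 6-joint arm with a two-finger parallel gripper is mounted at the origin on the work surface. World frame = base frame: x ahead of the robot, y to its left, z up, the work surface at z = 0. Lengths are in mm, angles in rad, forces in N, time in s.
With the tool pointing down it reaches from about 275 to 825 mm from the base axis. Payload 4.9 kg.
Tool frame: the origin (TCP) lies at the very end of the fingers, on their centre line; the grasp point (between the pads) lies 19 mm behind it; z points along the fingers, y is the direction in which the jaws open and shut (so a half turn about z gives the same grasp; the last joint's range is limited). The gripper opens to 85 mm and grips with 20 to 120 N. Pads are 22 mm wide; open, the fingers measure 114 mm over their backs; the gripper's body (76 mm by 85 mm) begins 54 mm behind the grasp point. The pads swing forward as they close: fully open they stand 13 mm farther back than shut.
Start: joints at [-1.283, 0.326, -0.193, 1.052, 0, 1.437], TCP at [225.185, -501.807, 231.281] pointing down, gripper open.
Joint ranges: [-2.65, 2.65], [-0.97, 1.79], [-1.3, 1.35], [-1.93, 2.1], [-1.47, 1.37], [-3.14, 3.14]. Speed limits (rad/s): [2.57, 2.57, 3.14, 3.14, 3.14, 3.14].

### API

Orientations are given as [roll, pitch, yaw] about the fixed x, y, z axes, in that order (R = Rz(yaw) Ry(pitch) Rx(roll)).
In Python, from bench import bot, solve_ik, imaging gives the robot as it stands. Calls block until the motion is done:
- bot.move_ptp(position, orientation): joint-space move of the TCP to a pose.
- bot.movel(position, rot=None, max_speed=150, threshold=None): straight line of the TCP; rot=None keeps the orientation; max_speed is the mean speed in mm/s. With threshold (N) it stops when the force on the tool has changed by that much, and returns True; else False.
- bot.move_j(angles): joint-space move.
- bot.grip(opening, effort=None): opening from 0.0 (shut) to 1.0 (fully open); effort is the grip in N (None keeps the last); returns when the fingers have stopped.
- bot.dwell(seconds).
- solve_ik(position, orientation): joint angles nearest the present ones, or None.
- bot.get_state(): the state.
- imaging.capture(name): name is "scene" or "top"; returns the picture (400x640x3 uint8, blue, green, red); there is no depth.
- imaging.camera_model(name): a dict with "K" (3x3 intrinsics, pixels), "position" and "rotation" of the camera in the world. Camera axes: x right, y up, looking along -z (the intrinsics and any distortion apply to the point x, -y, -z); pixel columns grow to the right and rows downward; lengths in mm; the calibration is good to about 2 mm. A picture is of the moment at which its call begins. camera_model takes no time and is no camera call.
A pose or a line that the arm cannot do raises bot.IKError and nothing moves.
- bot.sign_off(): hands the job in, once; it reports no verdict.
The state is a dict: "t": time; "qpos": joint angles; "joint_velocities": joint speeds; "effort": joint torques, N m; "tcp_pos": TCP position; "orientation": TCP orientation; "contact_force": force on the tool from outside, world axes, zero at the start; "wrist_torque": the same for the moment, N m; "opening": opening from 0.0 (shut) to 1.0 (fully open).
Only numpy, scipy, OpenCV 4.12 (cv2) and the standard library are available. Lean on these libraries where they do the work, as an engineer would, in place of code of your own. Each camera call takes 0.05 s, during which the arm holds its last target.

## Working session

There is one attempt and no reset: what is moved stays moved. The work goes in short steps, each a Python script; the robot and the scene stay as the last script left them, time stands still between calls to the robot, and variables do not carry over. Pictures are saved under pics/ and viewed, and the job is handed in when it is done.

```bash
ls; mkdir -p pics; python3 - <<'E'
from bench import bot, solve_ik, imaging
import cv2,numpy as np
for n in("scene","top"):
    im=imaging.capture(n); cv2.imwrite(f"pics/{n}0.png",im); m=imaging.camera_model(n); print(n,{k:np.round(np.array(v),4).tolist() if not isinstance(v,str) else v for k,v in m.items()})
s=bot.get_state();print(s)
E
```

```text
pics
scene {'K': [[413.8918, 0.0, 323.6179], [0.0, 413.8918, 202.3229], [0.0, 0.0, 1.0]], 'position': [1297.4206, 572.8332, 935.7064], 'rotation': [0.8688, -0.0125, 2.1789]}
top {'K': [[467.0337, 0.0, 315.5592], [0.0, 467.0337, 196.7313], [0.0, 0.0, 1.0]], 'position': [199.6604, -12.7398, 1587.779], 'rotation': [0.1903, 0.0151, -1.5842]}
{'t': 0.1, 'qpos': array([-1.28321046e+00,  3.26864410e-01, -1.93471091e-01,  1.05200351e+00,
       -3.86891556e-05,  1.43656515e+00]), 'joint_velocities': array([ 2.97242564e-04,  1.37272111e-04,  2.85700991e-03, -8.20507184e-04,
       -5.26205697e-05,  1.33585764e-04]), 'effort': array([-3.51062126e-04, -4.44240332e+01,  2.63036853e+01,  7.90224265e-03,
       -1.64205112e-04, -4.24003616e-06]), 'tcp_pos': array([ 225.01658884, -501.29808308,  230.5879103 ]), 'orientation': array([-3.14005867e+00, -1.68113209e-04,  4.21816943e-01]), 'contact_force': array([ 0.70986642,  0.19004452, -0.33007602]), 'wrist_torque': array([-0.03278017, -0.00084745, -0.06908544]), 'opening': 0.9963291930510034}
```

View pics/scene0.png

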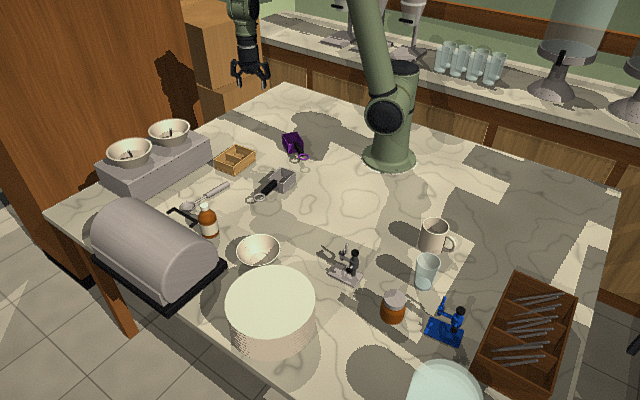

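View pics/top0.png

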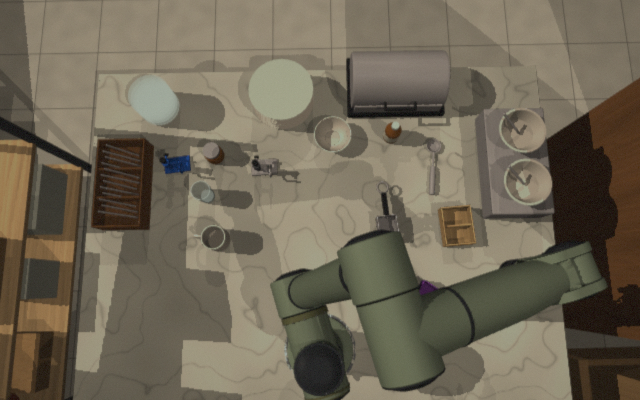

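The scene view shows the scoop near (270,185), the steel post near (345,265) and the blue look-alike near (447,325). In the top view the scoop is at about (385,205) and the post at about (265,167). Next I'll zoom in on both.

```bash
python3 - <<'E'
import cv2,numpy as np
t=cv2.imread("pics/top0.png");s=cv2.imread("pics/scene0.png")
def z(im,x,y,w,h,k):return cv2.resize(im[y:y+h,x:x+w],None,fx=k,fy=k,interpolation=cv2.INTER_CUBIC)
a=np.hstack([z(t,360,170,60,75,6),z(t,235,140,70,75,6)]);cv2.imwrite("pics/tz.png",a)
a=np.hstack([z(s,235,155,70,60,6),z(s,310,235,60,60,6)]);cv2.imwrite("pics/sz.png",a)
E
```

```text
(no output)
```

View pics/tz.png

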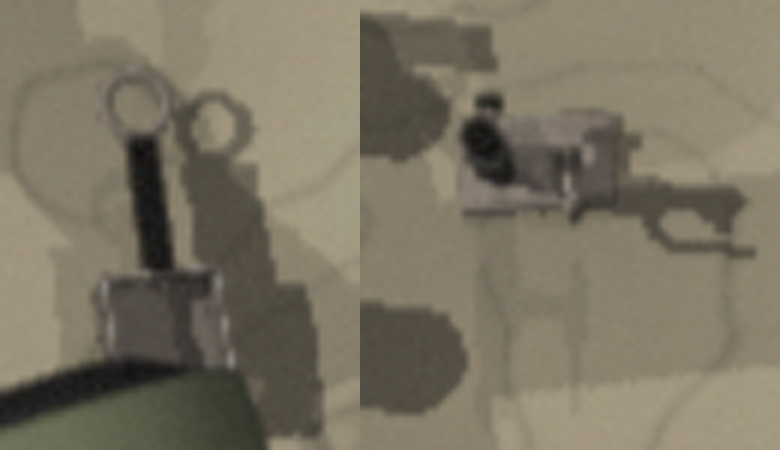

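View pics/sz.png

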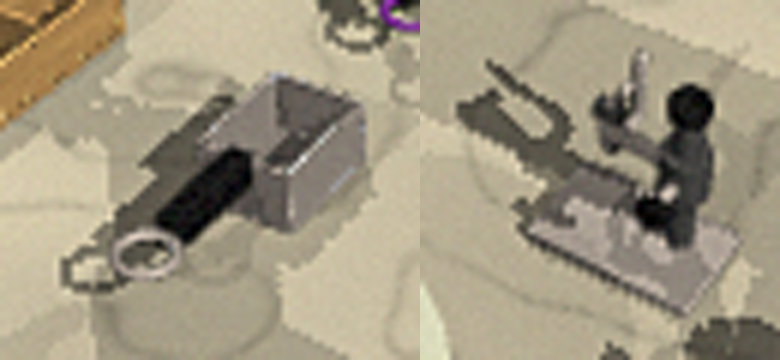

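```bash
cat > h.py <<'E'
import numpy as np,cv2
from scipy.spatial.transform import Rotation as Rn
from bench import bot, solve_ik, imaging
C={n:imaging.camera_model(n) for n in("scene","top")}
def RR(n):
    r=np.array(C[n]["rotation"],float)
    return r if r.ndim==2 else Rn.from_euler("xyz",r).as_matrix()
def ray(n,uv):
    K=np.array(C[n]["K"]);d=np.linalg.inv(K)@[uv[0],uv[1],1];d=RR(n)@(d*[1,-1,-1]);return np.array(C[n]["position"],float),d/np.linalg.norm(d)
def plane(n,uv,z):
    p,d=ray(n,uv);return p+d*(z-p[2])/d[2]
def proj(n,P):
    q=RR(n).T@(np.atleast_2d(P)-np.array(C[n]["position"])).T*np.array([[1],[-1],[-1]]);q=np.array(C[n]["K"])@q;return (q[:2]/q[2]).T
def tri(a,b):
    A=np.zeros((3,3));B=np.zeros(3)
    for n,uv in(("top",a),("scene",b)):
        p,d=ray(n,uv);M=np.eye(3)-np.outer(d,d);A+=M;B+=M@p
    return np.linalg.solve(A,B)
def zoom(im,x,y,w,h,k):
    a=cv2.resize(im[y:y+h,x:x+w],None,fx=k,fy=k,interpolation=cv2.INTER_NEAREST)
    for i in range(0,w,5):cv2.putText(a,str(x+i),(i*k,8),0,.3,(0,0,255),1);cv2.line(a,(i*k,0),(i*k,h*k),(0,0,255) if i%10==0 else (0,160,0),1)
    for i in range(0,h,5):cv2.putText(a,str(y+i),(0,i*k+8),0,.3,(0,0,255),1);cv2.line(a,(0,i*k),(w*k,i*k),(0,0,255) if i%10==0 else (0,160,0),1)
    return a
E
python3 - <<'E'
from h import *
t=cv2.imread("pics/top0.png");s=cv2.imread("pics/scene0.png")
def black(im,x,y,w,h,th):
    m=np.zeros(im.shape[:2],np.uint8);m[y:y+h,x:x+w]=(im[y:y+h,x:x+w].max(2)<th)
    n,l,st,c=cv2.connectedComponentsWithStats(m);i=1+np.argmax(st[1:,4]);print(st[i],c[i]);yy,xx=np.where(l==i)
    return np.c_[xx,yy]
b=black(t,370,185,35,30,45);r=cv2.minAreaRect(b.astype(np.float32));print(r,np.round([plane("top",p,53) for p in cv2.boxPoints(r)],1).tolist())
b=black(s,235,155,60,50,45);r=cv2.minAreaRect(b.astype(np.float32));print(r)
cv2.imwrite("pics/g1.png",np.hstack([zoom(t,370,178,30,45,13),zoom(s,243,175,30,45,13)]))
cv2.imwrite("pics/g2.png",np.hstack([zoom(t,248,150,35,30,12),zoom(s,320,240,50,50,8)[:360]]))
cv2.imwrite("pics/g3.png",zoom(s,320,240,50,50,12))
E
```

```text
[382 193   7  22  89] [384.53932584 203.61797753]
((384.5099792480469, 203.5699920654297), (21.637470245361328, 3.959798574447632), 81.8698959350586) [[504.2, -212.6, 53.0], [505.9, -225.8, 53.0], [433.3, -232.9, 53.0], [431.7, -219.9, 53.0]]
[261 180  16  15 119] [269.21008403 186.96638655]
((269.20135498046875, 187.271484375), (6.995796203613281, 18.498498916625977), 47.72631072998047)
```

View pics/g1.png

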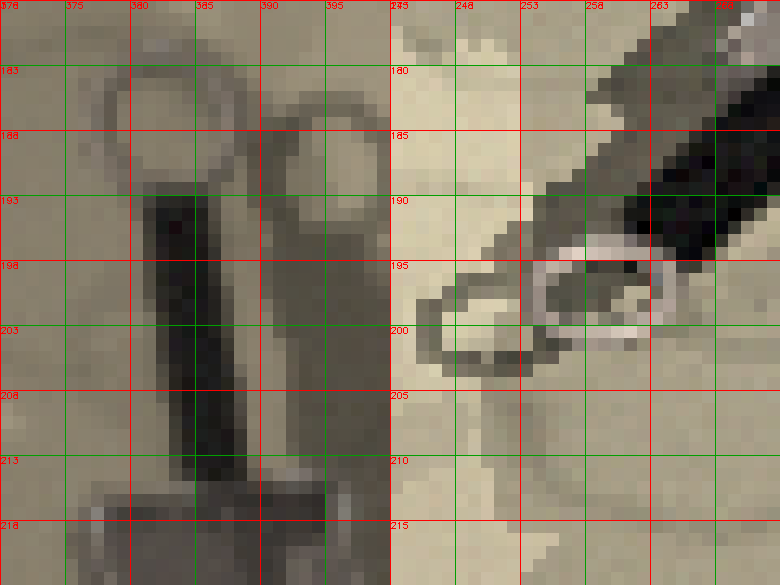

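View pics/g2.png

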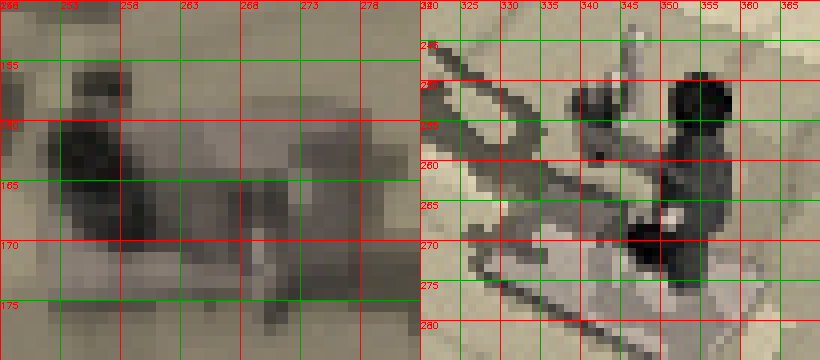

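View pics/g3.png

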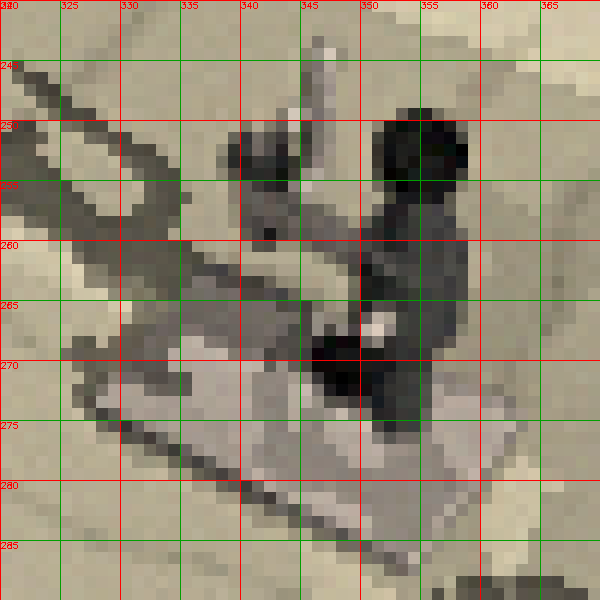

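```bash
python3 - <<'E'
from h import *
np.set_printoptions(precision=1,suppress=True)
rc=plane("top",(383,187.2),40);print("ring c top",rc, "scene",plane("scene",(258.8,197.2),40),"tri",tri((383,187.2),(258.8,197.2)))
hc=plane("top",(384.54,203.62),53);print("handle c",hc,"yaw",np.arctan2(*(rc-hc)[[1,0]]))
print("plate top-view", [plane("top",p,8) for p in((251.5,174.5),(251.7,159),(278,158.7),(278,174.3))])
print("plate scene", [plane("scene",p,8) for p in((327.5,273.5),(354,286),(362.8,275.5))])
print("stem knob tri",tri((254.5,162),(355,252)))
print("nose tip z~82 top",plane("top",(270,175.5),82),"scene",plane("scene",(346,238.5),82),tri((270,175.5),(346,238.5)))
E
```

```text
ring c top [ 527.2 -221.8   40. ] scene [ 527.8 -217.    40. ] tri [ 526.6 -220.7   37.8]
handle c [ 468.4 -222.9   53. ] yaw 0.01850057223079134
plate top-view [array([586.8, 229.2,   8. ]), array([642.6, 229.2,   8. ]), array([642.1, 136.8,   8. ]), array([585.9, 136.7,   8. ])]
plate scene [array([644.9, 146.4,   8. ]), array([639. , 232.5,   8. ]), array([592.1, 233.3,   8. ])]
stem knob tri [605.3 206.7 101.7]
nose tip z~82 top [564.2 156.3  82. ] scene [558.2 150.3  82. ] [563.2 154.5  88.5]
```

```bash
python3 - <<'E'
from h import *
np.set_printoptions(precision=1,suppress=True)
t=cv2.imread("pics/top0.png");s=cv2.imread("pics/scene0.png")
O=np.array([584,158,0.]);
pts={"nosetip":(-13,0,82),"nosebot":(-13,0,44),"back":(16,0,70),"ubot":(1.5,0,40),"stem":(22,45,106),"c1":(2,-20,8),"c2":(58,-20,8),"c3":(58,70,8),"c4":(2,70,8)}
for k,p in pts.items(): print(k,proj("top",O+p)[0],proj("scene",O+p)[0])
def big(im,x,y,w,h,k): return cv2.resize(im[y:y+h,x:x+w],None,fx=k,fy=k,interpolation=cv2.INTER_CUBIC)
k=12
out=[]
for n,im,(x,y,w,h) in(("top",t,(248,148,33,33)),("scene",s,(322,236,42,52))):
    a=big(im,x,y,w,h,k);a=cv2.convertScaleAbs(a,alpha=1.4,beta=20)
    for q,p in pts.items():
        u=(proj(n,O+p)[0]-[x,y]+.5)*k;cv2.circle(a,tuple(int(v) for v in u),3,(0,0,255),-1);cv2.putText(a,q,tuple(int(v)+3 for v in u),0,.35,(255,0,0),1)
    out.append(a[:600])
H=max(a.shape[0] for a in out);out=[cv2.copyMakeBorder(a,0,H-a.shape[0],0,0,0) for a in out]
a=np.hstack(out)[:, :900];print(a.shape);cv2.imwrite("pics/ov.png",cv2.resize(a,None,fx=.85,fy=.85))
E
```

```text
nosetip [269.5 173.5] [345.9 242.2]
nosebot [270.8 176.2] [345.3 251.3]
back [269.9 166. ] [340.2 251.1]
ubot [270.9 172.3] [342.5 255.2]
stem [255.1 161.6] [353.3 250.4]
c1 [277.6 174.3] [336.3 259.7]
c2 [277.7 158.7] [325.7 271.6]
c3 [252.  159.2] [352.1 286. ]
c4 [251.8 174.7] [362.3 273.3]
(600, 900, 3)
```

View pics/ov.png

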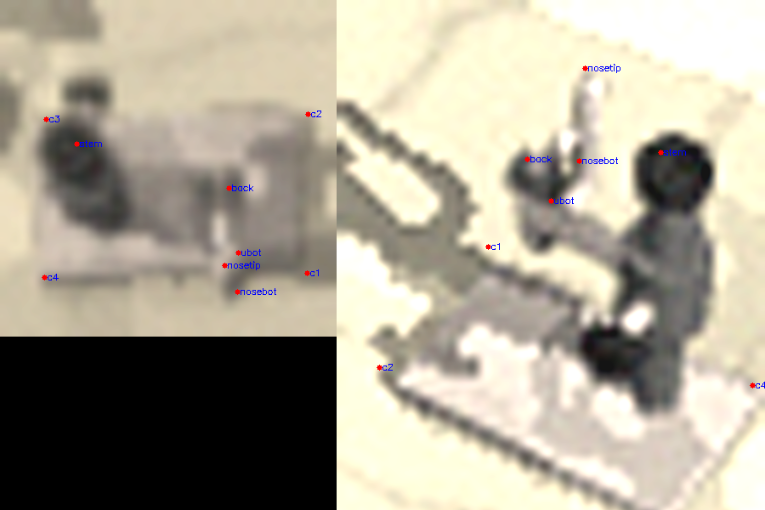

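```bash
python3 - <<'E'
from h import *
np.set_printoptions(precision=3,suppress=True)
t=cv2.imread("pics/top0.png").astype(float).max(2)
pts=[]
for v in range(195,212):
    c=np.arange(378,393) ; w=np.clip(75-t[v,378:393],0,None)
    # handle only: contiguous near min
    w=w*(np.abs(c-(383.7+(v-194)*.14))<4); pts.append(plane("top",((w*c).sum()/w.sum(),v),53)[:2])
pts=np.array(pts);f=np.polyfit(pts[:,0],pts[:,1],1);print("yaw",np.arctan(f[0]),"y at 493",np.polyval(f,493.),pts[[0,-1]])
yaw=np.arctan(f[0]); print(solve_ik([493.5,-221,150],[np.pi,0,yaw]))
bot.grip(0.6)
bot.move_ptp([493.5,-220,150],[np.pi,0,yaw])
s=bot.get_state();print(s["t"],s["tcp_pos"],s["orientation"],s["contact_force"])
cv2.imwrite("pics/t1.png",imaging.capture("top"));cv2.imwrite("pics/s1.png",imaging.capture("scene"))
a=cv2.imread("pics/s1.png")[130:230,200:320];b=cv2.imread("pics/t1.png")[150:250,340:440]
cv2.imwrite("pics/1.png",np.hstack([cv2.resize(a,(480,400),interpolation=2),cv2.resize(b,(320,320),interpolation=2)[:,:].repeat(1,0) if 0 else cv2.resize(b,(400,400),interpolation=2)])[:, :800])
E
```

```text
yaw 0.09150250858380501 y at 493 -220.68878133729245 [[ 497.753 -219.858]
 [ 443.519 -225.7  ]]
[-0.558  0.378 -0.339  0.854  0.     2.493]
2.0083 [ 493.446 -220.848  150.263] [ 3.141 -0.     0.091] [0.093 0.217 0.449]
```

View pics/1.png

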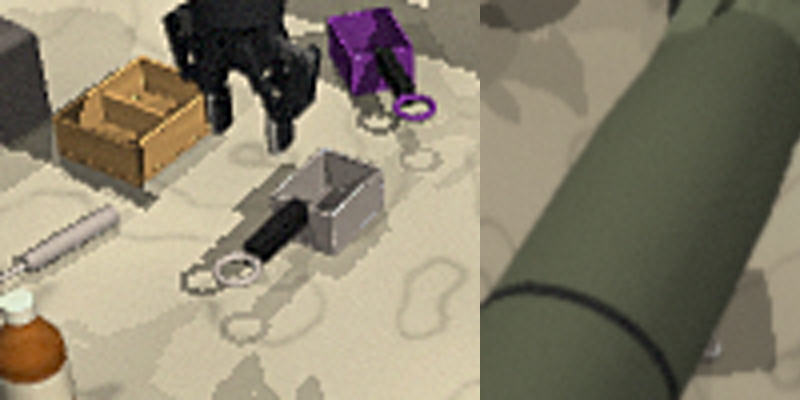

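```bash
python3 - <<'E'
from h import *
np.set_printoptions(precision=3,suppress=True)
yaw=.0915-np.pi
a=solve_ik([493.5,-219.5,150],[np.pi,0,yaw]);print(a)
d=solve_ik([533,160,90],[np.pi,0,-np.pi]);print(d)
if a is not None and d is not None:
    bot.move_ptp([493.5,-219.5,150],[np.pi,0,yaw])
    s=bot.get_state();print(s["t"],s["tcp_pos"],s["orientation"])
    h=bot.movel([493.5,-219.5,21],max_speed=100,threshold=8)
    s=bot.get_state();print(h,s["t"],s["tcp_pos"],s["contact_force"])
cv2.imwrite("pics/s2.png",imaging.capture("scene")[130:230,200:320].repeat(5,0).repeat(5,1))
E
```

```text
[-0.555  0.377 -0.34   0.854  0.    -0.647]
[ 0.159  0.471 -0.366  0.733  0.     0.159]
4.7583 [ 493.476 -219.528  149.982] [ 3.142 -0.    -3.05 ]
False 6.2 [ 494.028 -219.828   21.631] [ 0.212 -1.18   0.883]
```

View pics/s2.png

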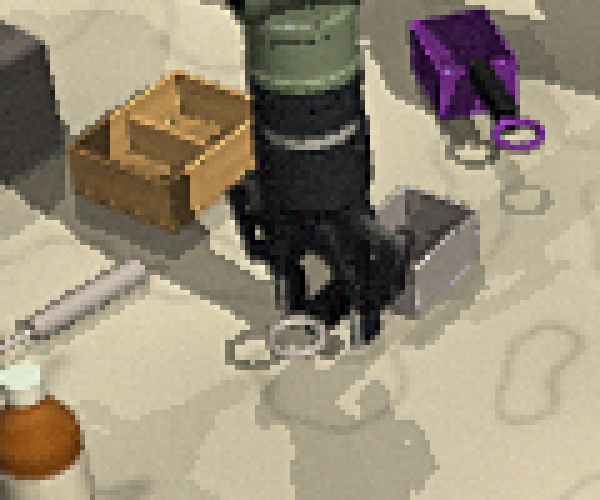

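```bash
python3 - <<'E'
from h import *
np.set_printoptions(precision=3,suppress=True)
bot.grip(0.0,70)
s=bot.get_state();print(s["t"],s["tcp_pos"],s["orientation"],s["contact_force"],s["opening"])
bot.movel([493.5,-219.5,130],max_speed=120)
s=bot.get_state();print(s["t"],s["tcp_pos"],s["contact_force"],s["wrist_torque"])
im=imaging.capture("scene");cv2.imwrite("pics/s3f.png",im);cv2.imwrite("pics/s3.png",im[100:230,200:320].repeat(5,0).repeat(5,1)[:600])
E
```

```text
6.6583 [ 493.877 -219.917   21.372] [-3.141  0.001 -3.05 ] [-0.945 -1.058  1.559] 0.17755914204226714
7.7167 [ 492.896 -219.105  129.199] [-0.58  -0.533 -1.469] [ 0.021 -0.069 -0.056]
```

View pics/s3.png

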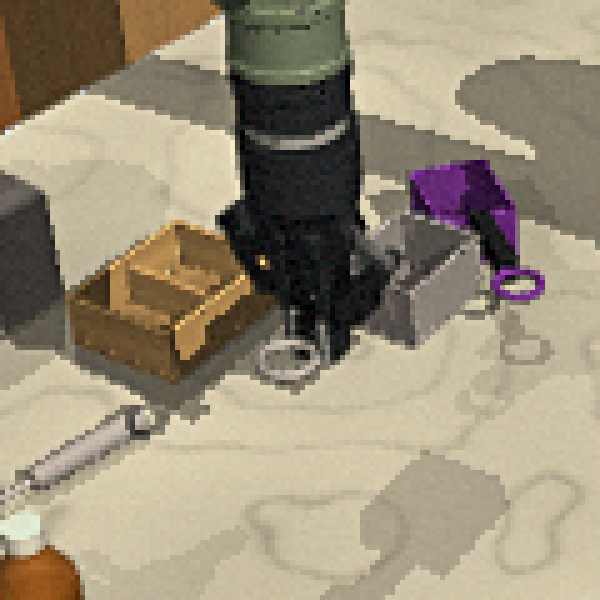

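```bash
python3 - <<'E'
from h import *
np.set_printoptions(precision=3,suppress=True)
bot.move_ptp([531,160,130],[np.pi,0,-np.pi])
bot.movel([531,160,95],max_speed=80)
s=bot.get_state();print(s["t"],s["tcp_pos"],s["orientation"],s["contact_force"],s["wrist_torque"])
im=imaging.capture("scene");cv2.imwrite("pics/s4f.png",im);t=imaging.capture("top");cv2.imwrite("pics/t4f.png",t)
def big(im,x,y,w,h,k): return cv2.resize(im[y:y+h,x:x+w],None,fx=k,fy=k,interpolation=cv2.INTER_NEAREST)
cv2.imwrite("pics/4.png",np.hstack([big(im,310,205,60,75,8),big(t,245,135,40,75,8)]))
# predicted ring centre
T=s["tcp_pos"];print(proj("scene",T+[34,0,18.6]),proj("top",T+[34,0,18.6]))
E
```

```text
9.775 [531.082 159.68   94.936] [-3.142 -0.     3.141] [ 0.774 -0.089 -1.838] [-0.002 -0.155 -0.005]
[[348.019 233.413]] [[267.889 172.977]]
```

View pics/4.png

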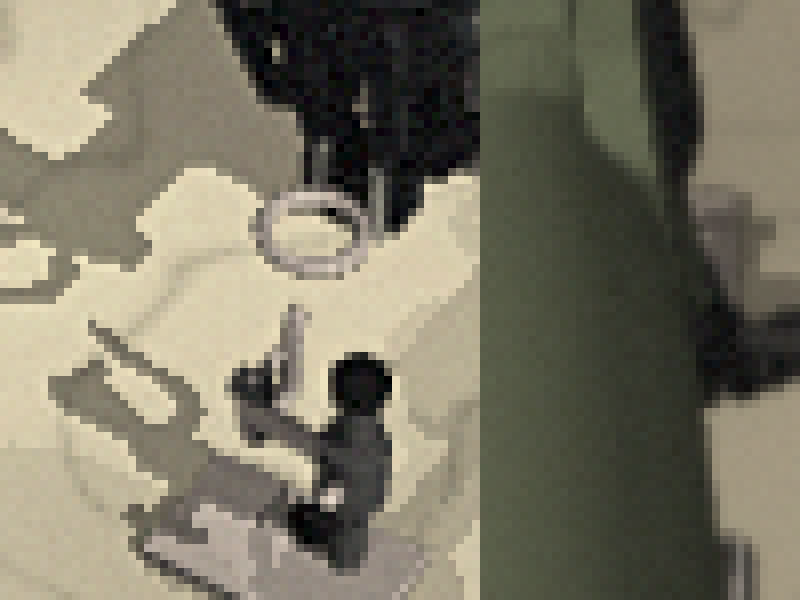

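```bash
python3 - <<'E'
from h import *
np.set_printoptions(precision=1,suppress=True)
t=cv2.imread("pics/top0.png");s=cv2.imread("pics/s4f.png")
k=13
pl=np.array([(2,-20,8),(58,-20,8),(58,70,8),(2,70,8)],float);bt=pl*[1,1,0]
out=[]
for n,im,(x,y,w,h) in(("top",t,(247,148,34,32)),("scene",s,(322,236,46,54))):
  for O in ([584,158,0],[586.5,162.5,0]):
    a=cv2.resize(im[y:y+h,x:x+w],None,fx=k,fy=k,interpolation=cv2.INTER_NEAREST);a=cv2.convertScaleAbs(a,alpha=1.3,beta=10)
    f=lambda P:np.int32(np.round((proj(n,np.array(P)+O)-[x,y]+.5)*k)).reshape(-1,1,2)
    cv2.polylines(a,[f(pl)],True,(0,0,255),1);cv2.polylines(a,[f(bt)],True,(0,160,0),1)
    for xx in(-4,4):
        cv2.polylines(a,[f([(-13,xx,82),(-13,xx,44)])],False,(255,0,0),1)
        cv2.polylines(a,[f([(22,45+xx,8),(22,45+xx,106)])],False,(255,0,255),1)
    out.append(a)
cv2.imwrite("pics/o1.png",cv2.resize(np.hstack(out[:2]),None,fx=.9,fy=.9));cv2.imwrite("pics/o2.png",cv2.resize(np.hstack(out[2:])[:,:],None,fx=.66,fy=.66))
E
```

```text
(no output)
```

View pics/o1.png

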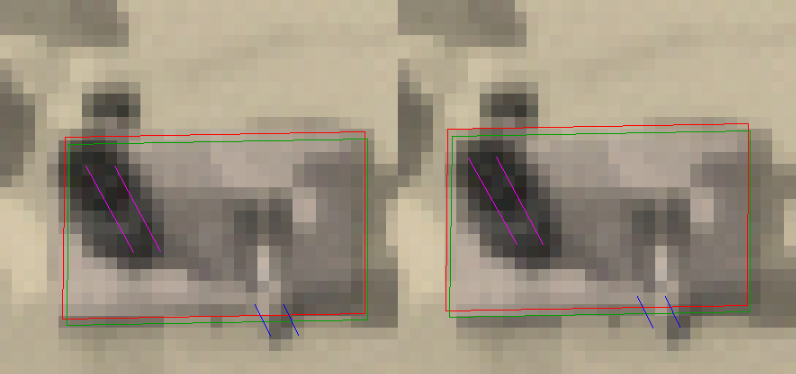

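View pics/o2.png

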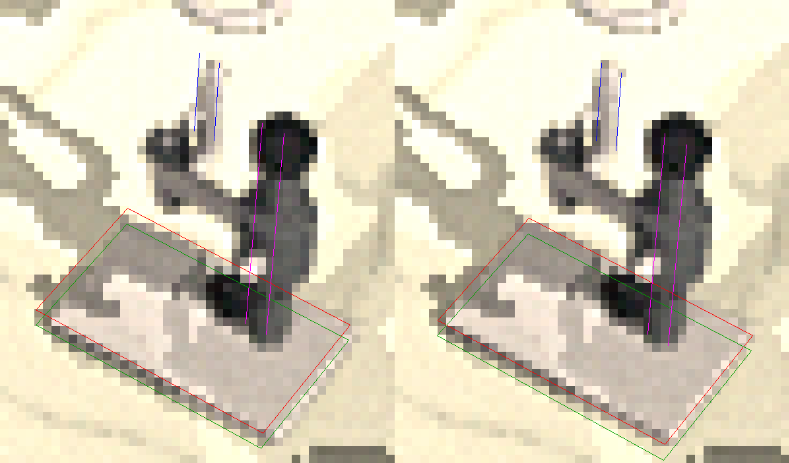

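```bash
cat >> h.py <<'E'
np.set_printoptions(precision=2,suppress=True)
def st(tag=""):
    s=bot.get_state();print(tag,round(s["t"],2),s["tcp_pos"],"ringz",round(s["tcp_pos"][2]+18.6,1),"F",s["contact_force"],"M",s["wrist_torque"],"q",np.round(s["orientation"],3));return s
E
python3 - <<'E'
from h import *
bot.movel([531,160.8,90],max_speed=60);bot.dwell(.2);st()
h=bot.movel([531,160.8,48],max_speed=15,threshold=1.5);print(h);st()
bot.dwell(.1);st()
im=imaging.capture("scene");cv2.imwrite("pics/5.png",im[205:280,310:370].repeat(8,0).repeat(8,1))
E
```

```text
10.32 [531.07 160.85  90.11] ringz 108.7 F [-1.05  0.42 -1.09] M [-0.   -0.08  0.  ] q [ 3.14  0.   -3.14]
True
 12.45 [530.89 160.79  53.04] ringz 71.6 F [ 1.04 -0.71  0.74] M [ 0.01 -0.4  -0.04] q [-3.14 -0.   -3.14]
 12.55 [530.87 160.77  53.  ] ringz 71.6 F [1.21 0.99 2.45] M [ 0.1  -0.41 -0.02] q [-3.14 -0.   -3.14]
```

View pics/5.png

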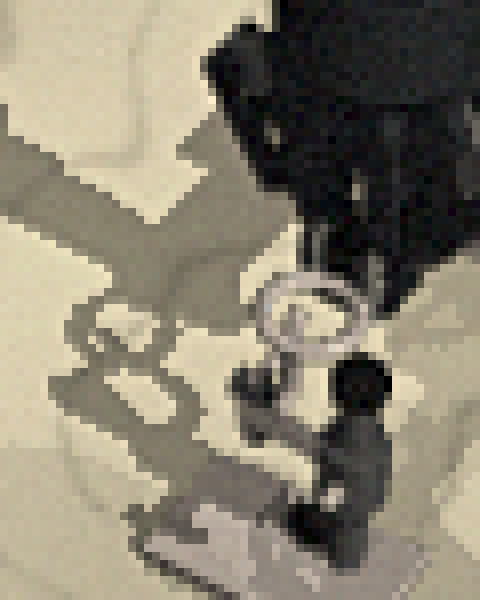

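```bash
python3 - <<'E'
from h import *
bot.movel([531,160.8,55.3],max_speed=20);bot.dwell(.2);st()
h=bot.movel([523,160.8,55.3],max_speed=8,threshold=1.8);print(h);st();bot.dwell(.1);s=st()
x=s["tcp_pos"][0]
E
```

```text
13.09 [530.6  160.73  55.  ] ringz 73.6 F [-0.37 -0.16 -2.31] M [ 0.02 -0.19 -0.  ] q [-3.14 -0.   -3.14]
True
 13.68 [527.53 160.77  55.09] ringz 73.7 F [1.46 0.32 0.34] M [ 0.03 -0.5  -0.02] q [-3.14 -0.   -3.14]
 13.78 [527.56 160.72  54.9 ] ringz 73.5 F [ 2.31 -0.64  0.5 ] M [ 0.02 -0.56  0.05] q [-3.14 -0.    3.14]
```

```bash
python3 - <<'E'
from h import *
bot.movel([531.2,160.8,55.3],max_speed=20);bot.dwell(.15);st()
for z in (48,42,36,32,29,26,24.5):
    h=bot.movel([531.2,160.8,z],max_speed=15,threshold=8);s=st(str(h))
    if h: break
bot.dwell(.1);st()
im=imaging.capture("scene");cv2.imwrite("pics/6.png",im[205:280,310:370].repeat(8,0).repeat(8,1))
E
```

```text
14.31 [530.78 160.79  55.03] ringz 73.6 F [-0.71  0.45 -0.88] M [-0.07 -0.11  0.03] q [-3.14 -0.   -3.14]
False 14.94 [531.27 160.82  48.09] ringz 66.7 F [-0.72 -0.73  1.77] M [-0.02 -0.11 -0.01] q [-3.14 -0.    3.14]
False 15.49 [531.02 160.95  41.91] ringz 60.5 F [-0.25  0.88  2.71] M [ 0.22 -0.16  0.04] q [-3.14 -0.   -3.14]
False 16.04 [531.21 160.56  35.55] ringz 54.1 F [-0.51  0.63 -1.52] M [ 0.06 -0.1  -0.01] q [-3.14 -0.    3.14]
False 16.46 [531.13 160.76  31.88] ringz 50.5 F [ 0.92 -0.77 -2.3 ] M [ 0.03 -0.17 -0.01] q [-3.14 -0.    3.14]
False 16.81 [531.09 160.75  28.86] ringz 47.5 F [ 0.   -0.28 -0.86] M [-0.07 -0.08  0.01] q [-3.14 -0.    3.14]
False 17.16 [531.07 160.77  25.86] ringz 44.5 F [ 0.44  1.   -1.42] M [ 0.05 -0.14 -0.  ] q [-3.14 -0.    3.14]
False 17.41 [531.12 160.78  24.4 ] ringz 43.0 F [ 0.28  0.58 -1.7 ] M [ 0.05 -0.14  0.03] q [-3.14 -0.    3.14]
 17.51 [531.21 160.77  24.49] ringz 43.1 F [ 0.31 -0.05 -1.75] M [ 0.07 -0.13 -0.03] q [-3.14 -0.    3.14]
```

View pics/6.png

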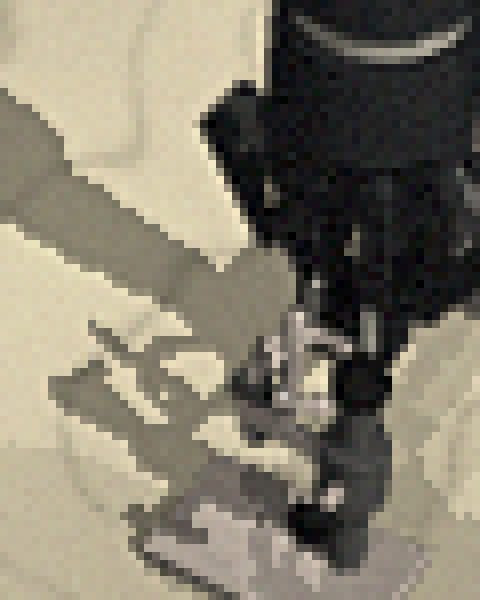

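```bash
python3 - <<'E'
from h import *
h=bot.movel([531.2,160.8,37],max_speed=25,threshold=5.5);print(h);st()
if not h:
    h=bot.movel([531.2,160.8,52],max_speed=8,threshold=5.5);print(h);st()
F=[]
for i in range(8):
    bot.dwell(.05);F.append(bot.get_state()["contact_force"])
print(np.array(F)[:,2],np.mean(F,0));st()
E
```

```text
False
 18.21 [531.27 160.8   37.12] ringz 55.7 F [-0.12  0.34 -1.66] M [ 0.01 -0.17  0.01] q [-3.14 -0.    3.14]
True
 19.12 [530.55 160.7   41.87] ringz 60.5 F [ 0.99  0.66 -1.54] M [ 0.06 -0.16 -0.01] q [-3.14 -0.01  3.14]
[-2.11 -2.42 -2.41 -2.17 -1.26 -2.42 -1.94 -1.48] [-0.19 -0.16 -2.03]
 19.52 [529.95 160.56  41.33] ringz 59.9 F [-0.59  0.14 -1.48] M [-0.04 -0.1  -0.01] q [-3.14 -0.01  3.14]
```

```bash
python3 - <<'E'
from h import *
z0=41.4
for i in range(12):
    z0+=.5
    bot.movel([531.2,160.8,z0],max_speed=10)
    F=[]
    for k in range(6): bot.dwell(.03);F.append(bot.get_state()["contact_force"])
    m=np.mean(F,0);print(z0,m,np.std(F,0)[2]); 
    if m[2]<-1.75-5.5 or m[2]<-1.75-5: break
bot.dwell(.35);st()
E
```

```text
41.9 [-0.03 -0.21 -2.47] 0.26108258405919643
42.4 [ 0.77  0.2  -5.16] 0.2795440754212765
42.9 [ 1.83  0.34 -8.25] 0.4186761243183111
 21.25 [531.04 160.78  42.78] ringz 61.4 F [ 1.86  0.63 -9.67] M [ 0.05 -0.1  -0.03] q [-3.14 -0.01  3.14]
```

```bash
python3 - <<'E'
from h import *
bot.movel([532.2,160.8,38],max_speed=15);bot.movel([533,160.8,27],max_speed=25);bot.dwell(.1);st()
h=bot.movel([533,160.8,20.5],max_speed=8,threshold=2.5);print(h);st();bot.dwell(.15);st()
im=imaging.capture("scene");cv2.imwrite("pics/7.png",im[205:280,310:370].repeat(8,0).repeat(8,1))
E
```

```text
22.43 [533.11 160.81  27.07] ringz 45.7 F [-0.05 -0.2  -1.29] M [ 0.   -0.11 -0.04] q [-3.14 -0.01  3.14]
True
 23.09 [532.95 160.78  21.37] ringz 40.0 F [-1.51  0.25  4.48] M [-0.03 -0.2   0.02] q [-3.14 -0.01  3.14]
 23.24 [532.96 160.79  21.36] ringz 40.0 F [-0.9  -0.12  5.86] M [ 0.05 -0.26 -0.06] q [-3.14 -0.01  3.14]
```

View pics/7.png

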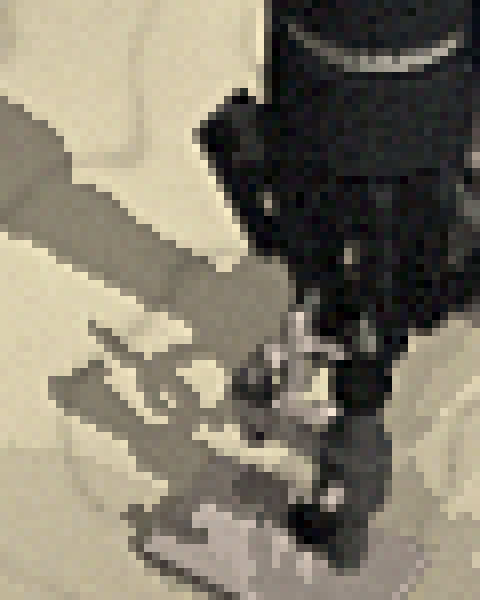

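The scoop is down: contact came at ring z 40 (about 7 N), and the ring encircles the nose at zoomed (295,345). Next I'll ease the load, let go and retreat.

```bash
python3 - <<'E'
from h import *
bot.movel([533,160.8,21.8],max_speed=10);st()
bot.grip(.45);st()
bot.movel([533,160.8,150],max_speed=80)
st()
bot.move_ptp([420,-60,230],[np.pi,0,-np.pi]);bot.dwell(.2)
st()
im=imaging.capture("scene");cv2.imwrite("pics/8f.png",im);t=imaging.capture("top");cv2.imwrite("pics/t8f.png",t)
big=lambda im,x,y,w,h:im[y:y+h,x:x+w].repeat(6,0).repeat(6,1)
cv2.imwrite("pics/8.png",np.hstack([big(im,310,210,70,80),big(t,240,150,60,80)]))
E
```

```text
23.59 [533.01 160.79  21.67] ringz 40.3 F [ 0.09 -0.1   1.3 ] M [-0.05 -0.22 -0.01] q [-3.14 -0.01  3.14]
 23.94 [532.77 160.78  21.64] ringz 40.2 F [-0.23  0.02 -0.16] M [0.03 0.01 0.02] q [-3.14 -0.01  3.14]
 25.69 [532.65 160.76 149.46] ringz 168.1 F [0.36 0.24 0.26] M [-0.01  0.03 -0.01] q [-3.14 -0.01  3.14]
 26.91 [420.36 -59.19 229.52] ringz 248.1 F [-0.97  0.33  0.03] M [ 0.   -0.01  0.04] q [ 3.14 -0.   -3.14]
```

View pics/8.png

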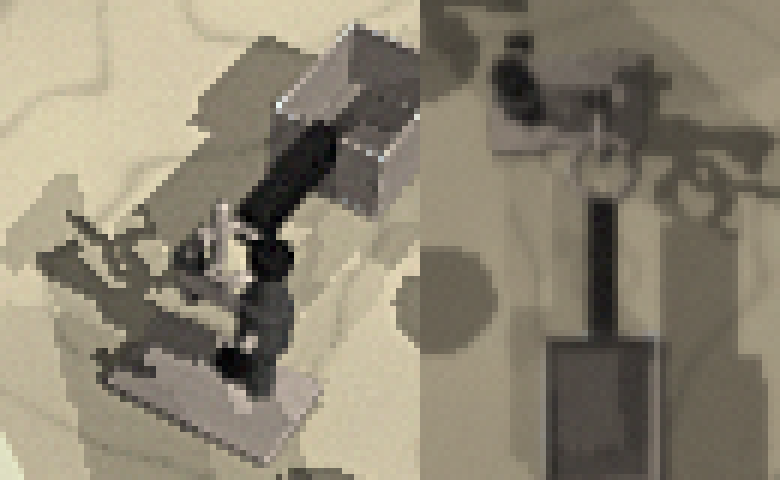

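View pics/8f.png

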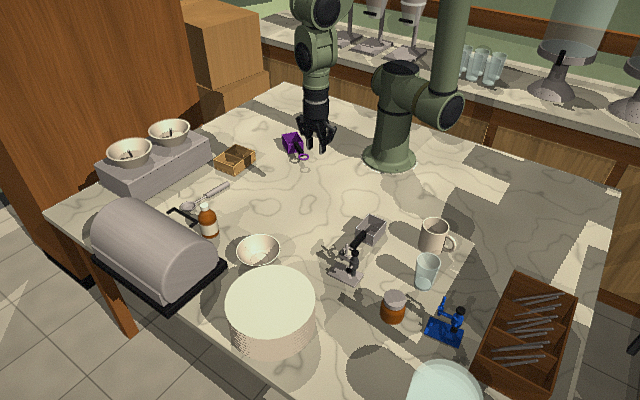

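The scoop stands level with the post's nose up through its ring. In the top view the gate bar lies across the ring bar near zoomed (600,130), and the other things are where they were. Handing in.

```bash
python3 - <<'E'
from h import *
bot.sign_off();print("ok")
E
```

```text
the job is handed in; nothing more can be done
ok
```

The scoop's ring is clipped in the snap hook, and the scoop is standing on the counter, let go. I handed the job in at about 27 s of the 54 s allowed.

- **Lining up:** I gripped the black handle at 70 N and carried the scoop level to the hook. I touched the nose lightly from the side to find the throat's x position.
- **Pressing through:** I felt the gate at a ring height of about 72 mm. I pressed through slowly, with about 4 N showing, and the resistance had gone by 54 mm.
- **Pull-up check:** The first pull stopped at its force limit and then went slack, so I repeated it in 0.5 mm steps. The second pull held about 6.5 to 8 N for over 0.35 s at a ring height of about 61 mm. The highest load I read at the hook was about 8 N, below the 15 N limit.
- **Setting down:** I lowered the scoop to contact (about 7 N), eased the load and opened the fingers. The tool read about 0 N at release, and I then moved the arm well clear.

**Last pictures:** They show the scoop level on the counter with the nose up through the ring and the gate bar across the ring bar. The other things look unmoved by eye; I did not measure them. I inferred that the gate is shut from the pull test and the pictures, not from a direct reading.

**Disagreement:** The two cameras differed by about 2 mm in x and 5 mm in y on the post's position. I used a point between them. The nose touch confirmed x, but y was never checked by touch.

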